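# Lever open the connector-cleaning kit and uncap its solvent bottle

### The arm

A 7-joint arm with a two-finger parallel gripper is mounted at the origin on a cart in front of the work surface, level with it; the furniture and walls round the work are solid. World frame = base frame: x ahead of the robot, y to its left, z up, the work surface at z = 0. Lengths are in m, angles in rad, forces in N, time in s.
With the tool pointing down it reaches from about 0.35 to 0.9 m from the base axis. Payload 7.2 kg.
Tool frame: the origin (TCP) lies midway between the tips of the shut fingers; the grasp point (between the pads) lies 19 mm behind it; y points along the fingers, x is the direction in which the jaws open and shut, and the axes are right-handed (so a half turn about y gives the same grasp; the last joint's range is limited). The gripper opens to 85 mm and grips with 20 to 120 N. Pads are 22 mm wide; open, the fingers measure 114 mm over their backs; the gripper's body (76 mm by 85 mm) begins 54 mm behind the grasp point. The pads swing forward as they close: fully open they stand 13 mm farther back than shut.
Start: joints at [1.072, 0.411, -0.013, 1.596, 0.006, 1.134, -0.082], TCP at [0.261, -0.568, 0.231] pointing down, gripper open.
Joint ranges: [-2.95, 2.95], [-0.29, 1.99], [-1.47, 1.44], [0.14, 2.54], [-1.03, 4.17], [0.13, 1.85], [-2.86, 2.86]. Speed limits (rad/s): [2.39, 2.39, 3.01, 3.01, 3.14, 3.14, 3.14].

### API

Orientations are given as a 3x3 rotation matrix whose columns are the frame's x, y, z axes.
In Python, from workcell import ctrl, vision gives the robot as it stands.
- The arm moves only by the tool apply_moves, never from a script. Its argument "deltas" is a list of rows, each an object of numbers: "jaw": the finger opening in m, from 0 to 0.0854; "x", "y", "z": the shift along the world's x, y, z in m; "roll": the turn about the world's z in rad. In form: [{"jaw": .., "x": .., "y": .., "z": .., "roll": ..}, ...]. A call has 1 to 10 rows; each row shifts and turns the commanded pose from where the row before left it; what a row does not reach is not made up. A row lasts 1/12 s, in which the tool goes at most 41.7 mm and 7.16 degrees, less where a joint would pass 70% of its speed; a pose out of reach is approached as far as the arm can. A call with a gripper value outside its range is refused whole. The fingers move at their own pace and stop on an object; "grip_force" is the grip in N (left out, the last holds). Time passes only in rows, so rows that do not move let the fingers close. It gives the time, the measured TCP pose, the force and the opening at its end, in the units of the state.
- ctrl.observe(): the state, without advancing time (a new reading comes with each control period).
- vision.grab_frame(name): name is "side" or "top" or "wrist"; returns (picture, depth): 384x512x3 uint8, red, green, blue; 384x512 float32, m along the optical axis (not along the pixel's ray), 0 where there is no reading.
- vision.get_calibration(name): a dict with "fx", "fy", "cx", "cy" (pixels), "dist_coeffs" ([k1, k2, p1, p2, k3] as OpenCV has them; the pictures are not rectified), "T" (4x4, takes a point from camera to world coordinates). Camera axes: x right, y down, z forward; pixel columns grow to the right and rows downward; lengths in m; the calibration is good to about 2 mm. A picture is of the moment at which its call begins: read the wrist's pose just before it. get_calibration takes no time and is no camera call; for the wrist camera it gives the pose at the moment of the call.
- ctrl.finish_job(): hands the job in, once; it reports no verdict.
The state is a dict: "time_s": time; "joint_pos": joint angles; "qvel": joint speeds; "joint_torque": joint torques, N m; "position": TCP position; "ee_rot": TCP orientation; "contact_force": force on the tool from outside, world axes, zero at the start; "wrist_torque": the same for the moment, N m; "width": finger opening in m.
Only numpy, scipy, OpenCV 4.12 (cv2) and the standard library are available. Lean on these libraries where they do the work, as an engineer would, in place of code of your own. Each camera call takes 0.05 s, during which the arm holds its last target.

### The job

Open the connector-cleaning kit on the bench: its lid has no handle, so lever it up with the screwdriver's blade in the slot at the middle of the front, swing it right open, and lay the screwdriver back down on the bench. Then take the cap off the solvent bottle standing in the kit: press the push-and-turn cap down, twist it anticlockwise and lift it off, leaving the bottle standing in its well. Finish while holding the cap upright in the gripper, straight above the bottle and a few centimetres clear of it, and leave the other things on the bench alone.

Things in the scene. Friction and masses are not known exactly. Their poses are not given: they have to be found in the camera images.
- case_slot (a point): Mouth of the pry slot in the middle of the front face of the kit (grey plastic case 130 deep x 190 wide x 114 mm high, fixed), 44 mm above the bench. x points level into the case, y left along its front, z up. Slot 32 mm wide, 12 mm high (+-6 mm), wall 3 mm; its upper side is the lid's lower edge. Free for 40 mm inwards; the bench in front is clear for 150 mm.
- case_well (a point): Centre of the floor of the bottle's well in the kit's black insert, same axes as case_slot; 47 mm behind the front face, 48 mm left of the slot, 4 mm above the bench. The well is 55 x 55 mm, 28 mm deep, and grips the square bottle so that it cannot turn or tip. The tray's rim stands 50 mm above the bench.
- lid (a joint): Hinge of the lid along the case's back edge, 130 mm behind the front face, 50 mm above the bench. 0 = shut, grows as the front rises, 1.57 = upright, stop at 1.92 rad. Stiff: stays where it is left, takes about 4 N at the front edge to raise. The lid is a shell 130 x 190 mm, 64 mm deep, 3 mm walls, open below, no handle.
- lid_hinge (a point): Middle of the lid's hinge line; turns with the lid (lid shut: same axes as case_slot; y is the hinge).
- lid_edge (a point): Middle of the lower edge of the lid's front wall (3 mm thick), right over the slot, 128.5 mm from the hinge line.
- bottle: White square bottle, 54 x 54 mm body, 54 mm high, then a shoulder to 62 mm and a round neck to 88 mm; 0.3 kg. Origin at the centre of its underside, z up. Stands snugly in the well: only a straight pull of over 18 N draws it up.
- cap: White ribbed push-and-turn cap, 47 mm across, 31 mm high. Origin at the centre of its lower edge, 71.5 mm above the bottle's underside (top 106.5 mm above the bench, lower edge 9.5 mm above the shoulder). Turns only while pressed down 6 mm or more (stop 9 mm), anticlockwise from above; lifts straight off after 42 to 78 degrees, best 60. Stops block it otherwise.
- liner (a joint): How far the sprung liner inside the cap is pressed in (m), i.e. how far the cap is pressed down: 0 = free, 0.009 = stop; about 1.3 N per mm.
- driver: Screwdriver lying on the bench, 195 x 25 mm, 0.08 kg. Origin at the centre of its underside; its length is its y axis: handle 24 mm wide from y = +2 to +98 mm, round shank 6 mm thick from y = +2 to the tip at y = -98 mm, shank axis 12.5 mm above the bench when lying.
- driver_grip (a point): Point on the screwdriver's axis in the handle, 38 mm from the screwdriver's origin and 136 mm from its tip; a good place to grip it.
- driver_tip (a point): Tip of the screwdriver's blade, on its axis; same axes as the screwdriver.
- punch_tool: Bystander: punch-down tool, 29 x 178 x 30 mm, lying on the bench; origin under its centre. It may lie where the screwdriver does on another day.
- tape_measure: Bystander: tape measure standing on its base, 39 x 82 x 64 mm; origin under its centre.
- elec_tape: Bystander: roll of black tape lying flat, 62 mm across, 19 mm high; origin under its centre.
- stripper: Bystander: cable stripper lying flat, 22 x 110 x 19 mm; origin under its centre.
- plug_tub: Bystander: clear round tub, 66 mm across, 52 mm high; origin under its centre.
- can: Bystander: spray can, 66 mm across, 202 mm high; origin under its centre.
- carton: Bystander: open retail carton, 74 x 111 mm, 195 mm high; origin under its middle.

How it is judged:
On the way, in this order (a step that is already met when the one before it is completed fails the run):
1. the lid is levered up off the case with the screwdriver's blade (value of joint lid above 0.12 rad and contact force between driver and lid above 0.3 N), for 0.1 s.
2. the lid is swung right open (at least 75 degrees) (value of joint lid above 1.3 rad), for 0.3 s.
3. the cap is pressed down past its notches (value of joint liner above 0.005 m and contact force between the fingers and cap above 1 N), for 0.1 s.
At the end, for the whole second after the job is handed in: The gripper holds the cap still, upright within 17 deg, within 3 cm of the bottle's axis, 3 to 14 cm above its closed place, touching nothing else; bottle in its well within 1 cm; lid open at least 75 deg; screwdriver at rest on the bench, untouched (contact force between the fingers and cap above 1 N and contact force between cap and bottle below 0.05 N and contact force between cap and case below 0.05 N and z of cap in the frame of bottle between 0.1015 and 0.2115 m and horizontal distance between cap and bottle below 0.03 m and angle between cap's own z axis and vertical below 0.3 rad and linear speed of cap below 0.05 m/s and distance between bottle and case_well below 0.01 m and value of joint lid above 1.3 rad and height (world z) of driver below 0.02 m and linear speed of driver below 0.03 m/s and contact force between each of the arm, the fingers and driver below 0.05 N); the arm keeps its last pose, push and grip.
It fails at once if the shut lid is forced with the fingers instead of the blade (contact force between the fingers and lid above 1 N and value of joint lid below 0.12 rad).
It fails at once if the bottle is pulled up in its well (z of bottle in the frame of case_well above 0.015 m).
It fails at once if the screwdriver is dropped from more than about 4 cm (linear speed of driver above 0.95 m/s and contact force between the fingers and driver below 0.05 N).
It fails at once if another thing on the bench is pushed more than 4 cm (distance of any of punch_tool, tape_measure, elec_tape, stripper, plug_tub, can, carton from where it was at the start of the episode above 0.04 m).
It also fails if it takes over 61 s, if anything falls off the work surface, if the arm or the gripper's body presses on something with over 40 N, if the wrist force passes 120 N, or if a joint passes its speed limit or range.

## Working session

There is one attempt and no reset: what is moved stays moved. The work goes in short steps, Python scripts to look and compute and a tool call to move; the robot and the scene stay as the last step left them, time stands still between calls to the robot, and variables do not carry over. Pictures are saved under pics/ and viewed, and the job is handed in when it is done.

Besides the shell and the picture viewer there is one more tool, called after "Call:" as a command line: name --argument value ..., lists and objects as JSON in quotes. apply_moves: Moves the arm, as the interface text tells. Its arguments: {"type":"object","properties":{"deltas":{"type":"array","items":{"type":"object","properties":{"jaw":{"type":"number"},"x":{"type":"number"},"y":{"type":"number"},"z":{"type":"number"},"roll":{"type":"number"}}}},"grip_force":{"type":"number"}},"required":["deltas"]}

```bash
ls; mkdir -p pics; python3 - <<'E'
from workcell import ctrl, vision
import cv2,numpy as np
s=ctrl.observe()
for k,v in s.items(): print(k,np.round(v,3).tolist())
for n in ["side","top","wrist"]:
    c=vision.get_calibration(n); print(n,{k:np.round(v,4).tolist() for k,v in c.items()})
    p,d=vision.grab_frame(n); cv2.imwrite(f"pics/{n}0.png",p[:,:,::-1]); np.savez(f"pics/{n}0.npz",p=p,d=d,T=c["T"])
E
```

```text
pics
time_s 0.0
joint_pos [1.072, 0.412, -0.013, 1.597, 0.006, 1.134, -0.082]
qvel [0.0, -0.001, -0.001, -0.0, -0.001, 0.0, 0.001]
joint_torque [-0.0, -60.063, 0.682, -29.941, 0.014, 0.011, -0.0]
position [0.261, -0.567, 0.23]
ee_rot [[0.418, -0.001, 0.909], [-0.909, 0.001, 0.418], [-0.002, -1.0, -0.0]]
contact_force [0.519, -0.043, -0.174]
wrist_torque [-0.0, -0.03, 0.022]
width 0.086
side {'fx': 390.4861, 'fy': 390.4861, 'cx': 259.0198, 'cy': 190.3222, 'dist_coeffs': [-0.1292, 0.0, 0.0, 0.0, 0.0], 'T': [[-0.8832, -0.3075, 0.3542, 0.1558], [-0.469, 0.5776, -0.6681, 0.586], [0.0009, -0.7562, -0.6544, 0.8239], [0.0, 0.0, 0.0, 1.0]]}
top {'fx': 469.1644, 'fy': 469.1644, 'cx': 257.0727, 'cy': 188.2321, 'dist_coeffs': [-0.0772, 0.0, 0.0, 0.0, 0.0], 'T': [[-0.034, -0.9744, 0.2223, 0.2816], [-0.9994, 0.0339, -0.0042, -0.1492], [-0.0034, -0.2223, -0.975, 1.3508], [0.0, 0.0, 0.0, 1.0]]}
wrist {'fx': 281.8497, 'fy': 281.8497, 'cx': 253.9128, 'cy': 190.9192, 'dist_coeffs': [-0.0623, 0.0, 0.0, 0.0, 0.0], 'T': [[0.419, -0.8759, -0.2391, 0.3219], [-0.908, -0.4048, -0.1084, -0.5402], [-0.0019, 0.2625, -0.9649, 0.3721], [0.0, 0.0, 0.0, 1.0]]}
```

View pics/side0.png

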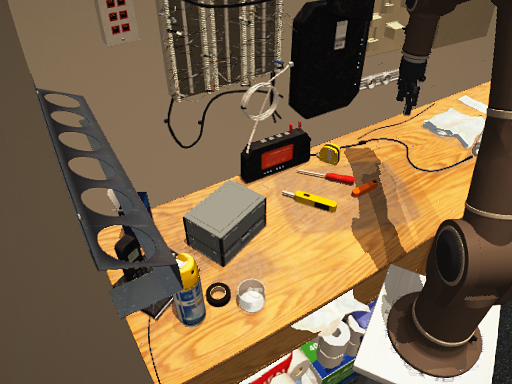

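View pics/top0.png

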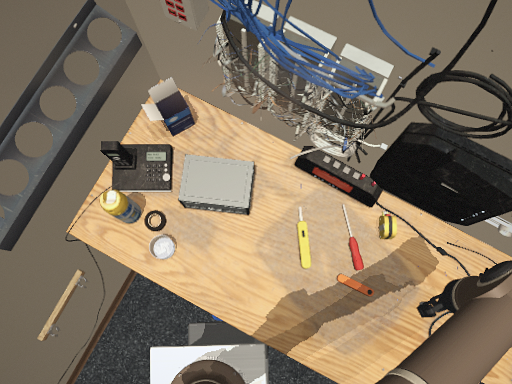

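View pics/wrist0.png

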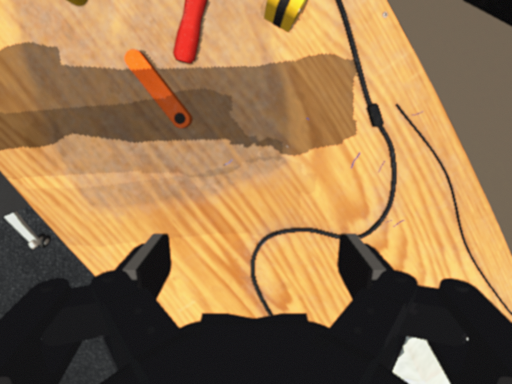

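```bash
python3 - <<'E'
import cv2
a=cv2.imread("pics/side0.png")[165:275,165:395]; cv2.imwrite("pics/sc.png",cv2.resize(a,None,fx=3.4,fy=3.4,interpolation=cv2.INTER_CUBIC))
a=cv2.imread("pics/top0.png")[140:300,165:405]; cv2.imwrite("pics/tc.png",cv2.resize(a,None,fx=3.3,fy=3.3,interpolation=cv2.INTER_CUBIC))
E
```

```text
(no output)
```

View pics/sc.png

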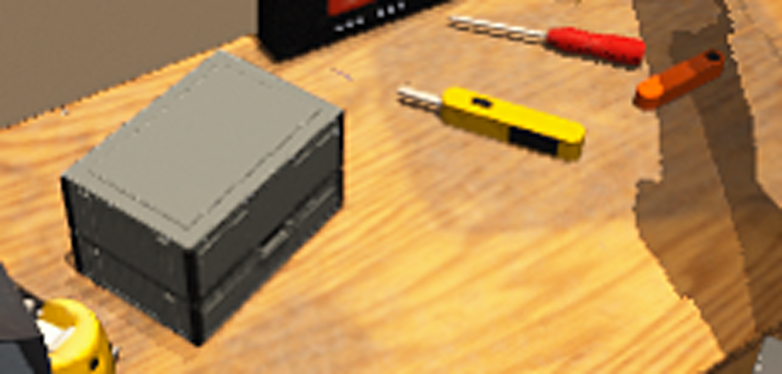

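View pics/tc.png

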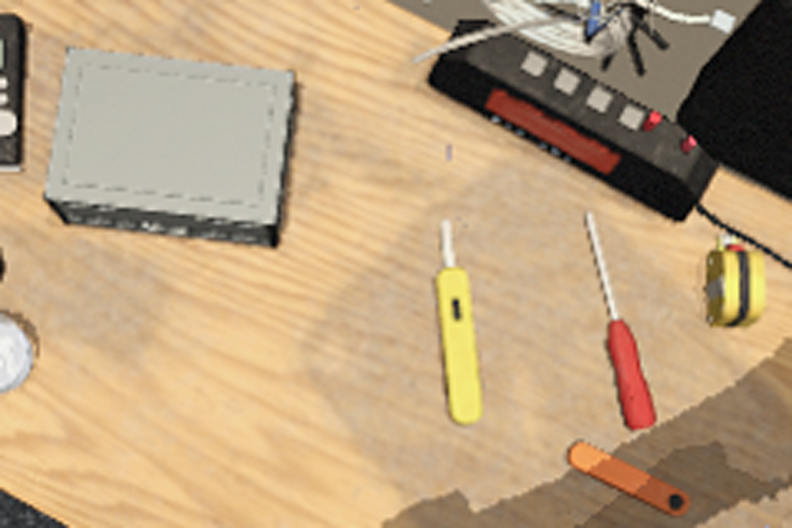

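```bash
cat > h.py <<'E'
import cv2,numpy as np
def rays(c,uv):
    K=np.array([[c["fx"],0,c["cx"]],[0,c["fy"],c["cy"]],[0,0,1]]);uv=np.asarray(uv,float).reshape(-1,1,2)
    n=cv2.undistortPoints(uv,K,np.array(c["dist_coeffs"]))[:,0]
    T=np.array(c["T"]); d=np.c_[n,np.ones(len(n))]@T[:3,:3].T
    return T[:3,3],d
def onplane(c,uv,z):
    o,d=rays(c,uv); return o+d*((z-o[2])/d[:,2])[:,None]
def proj(c,P):
    T=np.linalg.inv(np.array(c["T"]));K=np.array([[c["fx"],0,c["cx"]],[0,c["fy"],c["cy"]],[0,0,1]])
    return cv2.projectPoints(np.asarray(P,float).reshape(-1,1,3),cv2.Rodrigues(T[:3,:3])[0],T[:3,3],K,np.array(c["dist_coeffs"]))[0][:,0]
def depthpts(c,d,mask):
    v,u=np.nonzero(mask&(d>0)); K=np.array([[c["fx"],0,c["cx"]],[0,c["fy"],c["cy"]],[0,0,1]])
    n=cv2.undistortPoints(np.c_[u,v].astype(float).reshape(-1,1,2),K,np.array(c["dist_coeffs"]))[:,0]
    T=np.array(c["T"]);P=np.c_[n,np.ones(len(n))]*d[v,u][:,None]
    return P@T[:3,:3].T+T[:3,3],u,v
E
python3 - <<'E'
from h import *
from workcell import vision
for n in ["top","side"]:
    f=np.load(f"pics/{n}0.npz");p,d=f["p"],f["d"];c=vision.get_calibration(n)
    hsv=cv2.cvtColor(p,cv2.COLOR_RGB2HSV)
    # case top by depth height
    P,u,v=depthpts(c,d,np.ones(d.shape,bool))
    if n=="top": box=(u>170)&(u<265)&(v>145)&(v<220)
    else: box=(u>175)&(u<275)&(v>170)&(v<270)
    m=box&(abs(P[:,2]-.114)<.006)
    M=np.zeros(d.shape,np.uint8);M[v[m],u[m]]=255
    cs=cv2.findContours(M,cv2.RETR_EXTERNAL,cv2.CHAIN_APPROX_NONE)[0];ct=max(cs,key=cv2.contourArea)
    print(n,"z med",np.median(P[m][:,2]))
    W=onplane(c,ct[:,0],np.median(P[m][:,2]) if 0 else .114)[:,:2].astype(np.float32)
    r=cv2.minAreaRect(W);print("rect",r, cv2.boxPoints(r).round(4).tolist())
    # driver
    red=(((hsv[...,0]<5)|(hsv[...,0]>174))&(hsv[...,1]>170)&(hsv[...,2]>90)).astype(np.uint8)
    R=np.zeros_like(red); 
    if n=="top": R[225:280,340:368]=red[225:280,340:368]
    else: R[165:192,320:358]=red[165:192,320:358]
    k,l,st,ce=cv2.connectedComponentsWithStats(R);i=1+np.argmax(st[1:,4]);print(st[i],ce[i])
    vv,uu=np.nonzero(l==i);W=onplane(c,np.c_[uu,vv],.0125)[:,:2]
    mu=W.mean(0);U,S,Vt=np.linalg.svd(W-mu,full_matrices=False);a=Vt[0]; a=a if a[0]<0 else -a
    t=(W-mu)@a;print("handle",mu,a,t.min(),t.max(),"rect",cv2.minAreaRect(W.astype(np.float32)))
    Q=P[[ (l[y,x]==i) for y,x in zip(v,u)]];print("z of handle",np.percentile(Q[:,2],[5,50,95]))
    if n=="top": print("tip",onplane(c,[[343.7,204.6]],.0125),"butt",onplane(c,[[360.,269]],.0125))
    else: print("tip",onplane(c,[[297,171]],.0125))
E
```

```text
top z med 0.11416826313498185
rect ((0.5881161093711853, -0.04464006423950195), (0.1921684741973877, 0.13316771388053894), 81.66034698486328) [[0.5083000063896179, -0.13009999692440033], [0.6401000022888184, -0.149399995803833], [0.667900025844574, 0.040800001472234726], [0.5361999869346619, 0.060100000351667404]]
[352 238  12  32 126] [357.03174603 258.43650794]
handle [ 0.37247791 -0.43194772] [-0.99825801 -0.05899957] -0.05884725920970093 0.030123477685645144 rect ((0.3864951431751251, -0.42859509587287903), (0.08897621184587479, 0.02441205456852913), 10.026459693908691)
z of handle [0.01399103 0.02199471 0.02774068]
tip [[ 0.52922314 -0.40518261  0.0125    ]] butt [[ 0.34238467 -0.43812443  0.0125    ]]
side z med 0.11331621181224893
rect ((0.5878627300262451, -0.037346869707107544), (0.1948329657316208, 0.1332417130470276), 81.21754455566406) [[0.507099986076355, -0.1234000027179718], [0.6388000249862671, -0.14380000531673431], [0.6686000227928162, 0.04879999905824661], [0.536899983882904, 0.06909999996423721]]
[326 173  29  11 166] [340.63855422 177.42771084]
handle [ 0.38639563 -0.42778371] [-0.97622728 -0.2167494 ] -0.0490095860307685 0.04464287908190406 rect ((0.38850972056388855, -0.42745643854141235), (0.09361505508422852, 0.03683386370539665), 10.069073677062988)
z of handle [0.00871346 0.01835454 0.02368149]
tip [[ 0.52861516 -0.39068603  0.0125    ]]
```

Call:
apply_moves --deltas '[{"x": 0.023,"y": 0.023,"z": -0.005,"roll": -0.043},{"x": 0.023,"y": 0.023,"z": -0.005,"roll": -0.043},{"x": 0.023,"y": 0.023,"z": -0.005,"roll": -0.043},{"x": 0.023,"y": 0.023,"z": -0.005,"roll": -0.043},{"x": 0.023,"y": 0.023,"z": -0.005,"roll": -0.043},{"x": 0.022,"y": 0.025,"z": -0.005,"roll": -0.042},{},{}]'

```text
schema error: expected keys jaw, x, y, z, roll
```

```bash
cat > snap.py <<'E'
import sys
from h import *
from workcell import ctrl,vision
def snap(n,tag):
    c=vision.get_calibration(n);p,d=vision.grab_frame(n);cv2.imwrite(f"pics/{n}{tag}.png",p[:,:,::-1]);np.savez(f"pics/{n}{tag}.npz",p=p,d=d,T=c["T"]);return c,p,d
def st():
    s=ctrl.observe();R=np.array(s["ee_rot"]);print("t",round(s["time_s"],2),"pos",np.round(s["position"],4),"xang",np.degrees(np.arctan2(R[1,0],R[0,0])).round(2),"F",np.round(s["contact_force"],1),"M",np.round(s["wrist_torque"],2),"w",round(s["width"],4),"q",np.round(s["joint_pos"],2));return s
if __name__=="__main__":
    st()
    for n in sys.argv[2:]: snap(n,sys.argv[1])
E
python3 snap.py 1 wrist
```

```text
t 0.15 pos [ 0.2608 -0.5676  0.2307] xang -65.31 F [ 0.3 -0.9 -0.1] M [-0.01 -0.05  0.01] w 0.0857 q [ 1.07  0.41 -0.01  1.6   0.01  1.13 -0.08]
```

View pics/wrist1.png

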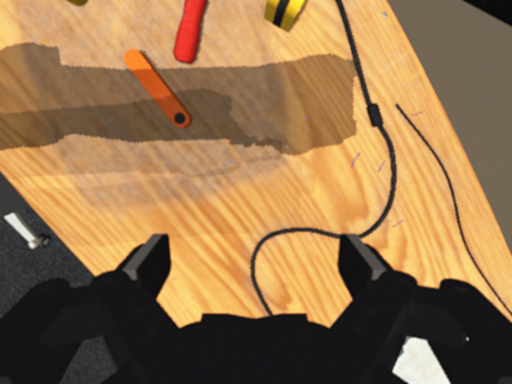

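All keys are required in each row, including jaw. The picture shows the view hasn't changed.

Call:
apply_moves --deltas '[{"jaw": 0.085,"x": 0.023,"y": 0.023,"z": -0.005,"roll": -0.043},{"jaw": 0.085,"x": 0.023,"y": 0.023,"z": -0.005,"roll": -0.043},{"jaw": 0.085,"x": 0.023,"y": 0.023,"z": -0.005,"roll": -0.043},{"jaw": 0.085,"x": 0.023,"y": 0.023,"z": -0.005,"roll": -0.043},{"jaw": 0.085,"x": 0.023,"y": 0.023,"z": -0.005,"roll": -0.043},{"jaw": 0.085,"x": 0.022,"y": 0.025,"z": -0.005,"roll": -0.042},{"jaw": 0.085,"x": 0,"y": 0,"z": 0,"roll": 0},{"jaw": 0.085,"x": 0,"y": 0,"z": 0,"roll": 0}]'

```text
time_s: 0.87
position: [0.3998, -0.4256, 0.2009]
ee_rot: [[0.178, -0.0, 0.984], [-0.984, 0.001, 0.178], [-0.001, -1.0, 0.0]]
contact_force: [-0.9, -0.3, -1.1]
width: 0.0849
```

```bash
python3 snap.py 1b wrist
```

```text
t 0.87 pos [ 0.3998 -0.4256  0.2009] xang -79.76 F [-0.9 -0.3 -1.1] M [-0.04  0.01 -0.08] w 0.0849 q [ 0.76  0.37 -0.03  1.73  0.01  1.04 -0.67]
```

View pics/wrist1b.png

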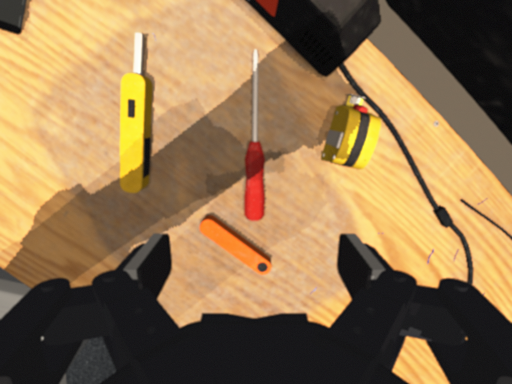

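```bash
python3 - <<'E'
from h import *
from workcell import vision
c=vision.get_calibration("wrist")
W=onplane(c,[[255.5,50],[255,219],[254.5,143]],.0125)
print(W.round(4)); a=W[0]-W[1];print(np.linalg.norm(a),np.degrees(np.arctan2(a[1],a[0])))
a/=np.linalg.norm(a);g=W[0]-.130*a;print("grip",g, W[1]+a*.062)
print(onplane(c,[[207,216],[150,190]],.019))
E
```

```text
[[ 0.5319 -0.4055  0.0125]
 [ 0.3402 -0.4395  0.0125]
 [ 0.4327 -0.4222  0.0125]]
0.19468425700404432 10.063571374738602
grip [ 0.403901  -0.4282209  0.0125   ] [ 0.40125804 -0.42868994  0.0125    ]
[[ 0.3360671  -0.38060445  0.019     ]
 [ 0.35658646 -0.30852851  0.019     ]]
```

Call:
apply_moves --deltas '[{"jaw": 0.08,"x": 0.003,"y": -0.003,"z": -0.04,"roll": 0},{"jaw": 0.07,"x": 0,"y": 0,"z": -0.04,"roll": 0},{"jaw": 0.06,"x": 0,"y": 0,"z": -0.04,"roll": 0},{"jaw": 0.06,"x": 0,"y": 0,"z": -0.04,"roll": 0},{"jaw": 0.06,"x": 0,"y": 0,"z": -0.025,"roll": 0},{"jaw": 0.06,"x": 0,"y": 0,"z": -0.013,"roll": 0},{"jaw": 0.05,"x": 0,"y": 0,"z": 0,"roll": 0},{"jaw": 0.05,"x": 0,"y": 0,"z": 0,"roll": 0}]'

```text
time_s: 1.58
position: [0.4005, -0.432, 0.0037]
ee_rot: [[0.172, -0.0, 0.985], [-0.985, -0.0, 0.172], [0.0, -1.0, -0.0]]
contact_force: [0.9, -0.4, 0.8]
width: 0.0498
```

```bash
python3 snap.py 2 wrist
```

```text
t 1.58 pos [ 0.4005 -0.432   0.0037] xang -80.11 F [ 0.9 -0.4  0.8] M [-0.02  0.02  0.04] w 0.0498 q [ 0.76  0.63 -0.03  1.86  0.03  0.65 -0.68]
```

View pics/wrist2.png

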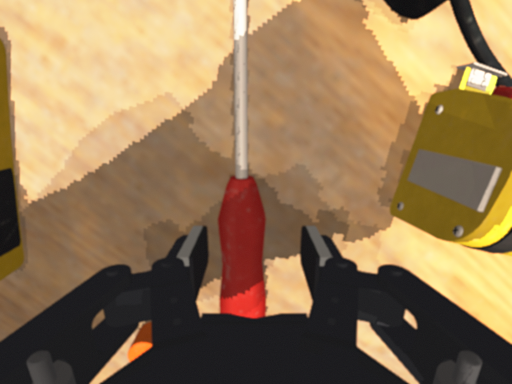

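Call:
apply_moves --deltas '[{"jaw": 0.05,"x": 0.001,"y": 0.004,"z": -0.001,"roll": 0},{"jaw": 0.03,"x": 0,"y": 0,"z": 0,"roll": 0},{"jaw": 0.01,"x": 0,"y": 0,"z": 0,"roll": 0},{"jaw": 0.0,"x": 0,"y": 0,"z": 0,"roll": 0},{"jaw": 0.0,"x": 0,"y": 0,"z": 0,"roll": 0},{"jaw": 0.0,"x": 0,"y": 0,"z": 0,"roll": 0}]' --grip_force 110

```text
time_s: 2.13
position: [0.4029, -0.4273, 0.0042]
ee_rot: [[0.173, 0.002, 0.985], [-0.985, -0.001, 0.173], [0.002, -1.0, 0.001]]
contact_force: [-0.6, 2.1, 9.7]
width: 0.0211
```

```bash
python3 snap.py 3 wrist
```

```text
t 2.13 pos [ 0.4029 -0.4273  0.0042] xang -80.03 F [-0.6  2.1  9.7] M [ 0.62  0.32 -0.  ] w 0.0211 q [ 0.76  0.63 -0.03  1.87  0.03  0.64 -0.69]
```

View pics/wrist3.png

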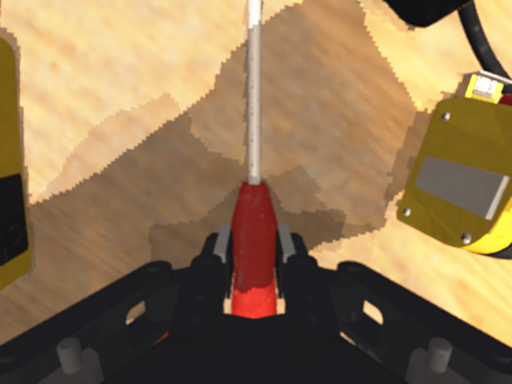

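Call:
apply_moves --deltas '[{"jaw": 0,"x": 0,"y": 0,"z": 0.02,"roll": 0},{"jaw": 0,"x": 0,"y": 0,"z": 0.03,"roll": 0},{"jaw": 0,"x": 0,"y": 0,"z": 0.03,"roll": 0},{"jaw": 0,"x": -0.004,"y": 0.03,"z": 0.02,"roll": -0.03},{"jaw": 0,"x": -0.004,"y": 0.036,"z": 0,"roll": -0.03},{"jaw": 0,"x": -0.004,"y": 0.036,"z": 0,"roll": -0.03},{"jaw": 0,"x": -0.004,"y": 0.036,"z": 0,"roll": -0.03},{"jaw": 0,"x": -0.004,"y": 0.036,"z": 0,"roll": -0.03},{"jaw": 0,"x": -0.004,"y": 0.036,"z": 0,"roll": -0.03},{"jaw": 0,"x": -0.004,"y": 0.036,"z": 0,"roll": -0.03}]'

```text
time_s: 3.02
position: [0.3737, -0.1795, 0.1029]
ee_rot: [[-0.038, 0.001, 0.999], [-0.999, -0.001, -0.038], [0.001, -1.0, 0.001]]
contact_force: [0.4, -0.2, -1.5]
width: 0.0212
```

Call:
apply_moves --deltas '[{"jaw": 0,"x": -0.004,"y": 0.036,"z": 0,"roll": -0.03},{"jaw": 0,"x": -0.004,"y": 0.036,"z": 0,"roll": -0.03},{"jaw": 0,"x": -0.003,"y": 0.036,"z": 0,"roll": -0.03},{"jaw": 0,"x": -0.003,"y": 0.036,"z": 0,"roll": -0.03},{"jaw": 0,"x": -0.002,"y": 0.028,"z": 0,"roll": -0.02},{"jaw": 0,"x": 0,"y": 0,"z": 0,"roll": 0},{"jaw": 0,"x": 0,"y": 0,"z": 0,"roll": 0}]'

```text
time_s: 3.6
position: [0.3582, -0.0076, 0.1029]
ee_rot: [[-0.171, 0.001, 0.985], [-0.985, -0.0, -0.171], [-0.0, -1.0, 0.001]]
contact_force: [-0.8, -0.0, -0.8]
width: 0.0209
```

```bash
python3 snap.py 4 wrist top side
```

```text
t 3.6 pos [ 0.3582 -0.0076  0.1029] xang -99.85 F [-0.8 -0.  -0.8] M [-0.03  0.02  0.01] w 0.0209 q [ 0.05  0.16 -0.18  2.33  0.04  0.66 -1.9 ]
```

View pics/wrist4.png

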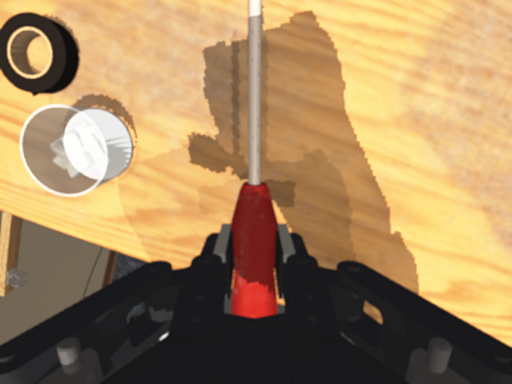

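View pics/side4.png

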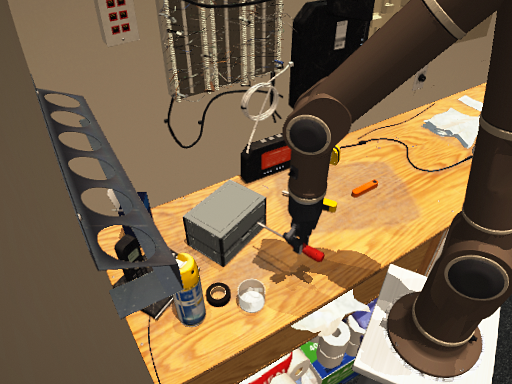

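```bash
python3 - <<'E'
from h import *
from workcell import vision
s=vision.get_calibration("side");t=vision.get_calibration("top")
print("side bottom",onplane(s,[[223.8,266.5],[265.9,225.9]],0).round(4).tolist())
print("side slot",onplane(s,[[245.9,237.1]],.044).round(4).tolist())
print("top bottom",onplane(t,[[185.6,207.3],[249.2,214.2]],0).round(4).tolist())
for n in ["side0","top0"]:
    a=cv2.imread(f"pics/{n}.png"); 
    a=a[195:280,175:280] if n=="side0" else a[180:225,170:265]
    cv2.imwrite(f"pics/{n}z.png",cv2.resize(a,None,fx=7,fy=7,interpolation=cv2.INTER_CUBIC))
E
```

```text
side bottom [[0.5396, 0.0604, 0.0], [0.5096, -0.1244, 0.0]]
side slot [[0.519, -0.0242, 0.044]]
top bottom [[0.5396, 0.0564, 0.0], [0.5128, -0.1295, 0.0]]
```

View pics/side0z.png

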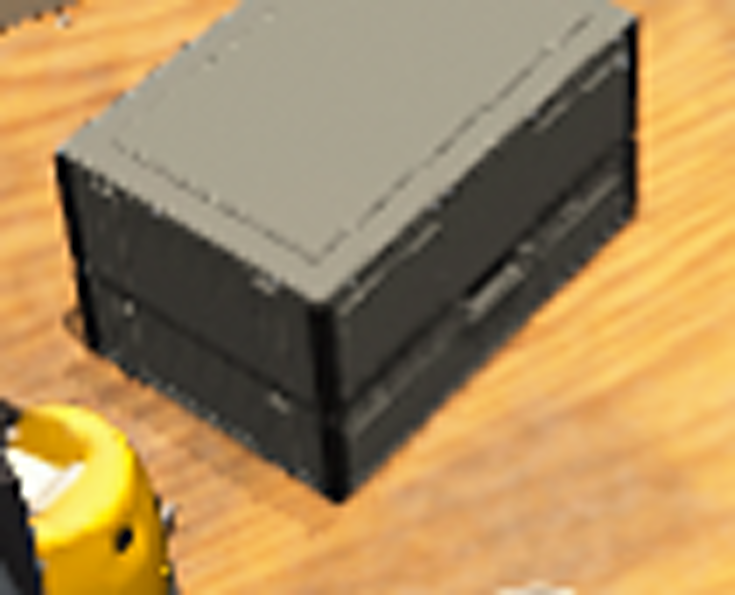

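View pics/top0z.png

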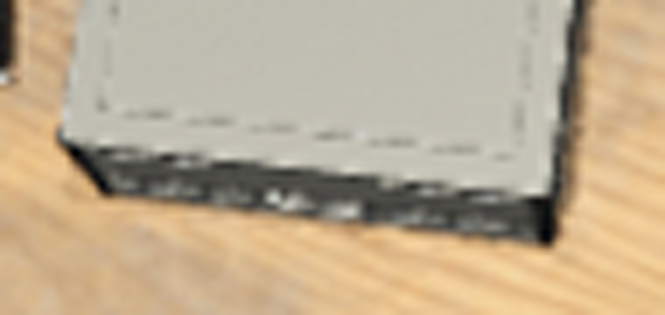

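```bash
python3 - <<'E'
from h import *
from workcell import vision
s=vision.get_calibration("side");t=vision.get_calibration("top")
def tri(a,b):
    o1,d1=rays(s,[a]);o2,d2=rays(t,[b]);A=np.c_[d1[0],-d2[0]];k=np.linalg.lstsq(A,o2-o1,rcond=None)[0]
    p,q=o1+k[0]*d1[0],o2+k[1]*d2[0];print(((p+q)/2).round(4),np.linalg.norm(p-q).round(4))
tri([246,236],[214.6,209.3])
L=onplane(s,[[245.7,234.8],[242.2,239.3],[250,232.9]],.038);print(L)
print(onplane(t,[[214.6,209.3],[207.8,207.8],[221.4,210.7]],.038))
tri([175+322/7,195+300/7],[170+62/7,180+137/7]) # left front top corner
tri([175+635/7,195+18/7],[170+550/7,180+197/7])
tri([175+342/7,195+500/7],[170+107/7,180+193/7])
tri([175+635/7,195+215/7],[170+550/7,180+242/7])
E
```

```text
[ 0.5235 -0.0322  0.0384] 0.0003
[[ 0.52642351 -0.03596966  0.038     ]
 [ 0.52667501 -0.01722862  0.038     ]
 [ 0.51950205 -0.04764282  0.038     ]]
[[ 0.52376105 -0.03210671  0.038     ]
 [ 0.52875627 -0.01279031  0.038     ]
 [ 0.51906176 -0.05138729  0.038     ]]
[0.5409 0.0581 0.1095] 0.0007
[ 0.5127 -0.1294  0.1055] 0.0028
[ 0.5402  0.058  -0.003 ] 0.0016
[ 0.5121 -0.1276 -0.0033] 0.0005
```

Call:
apply_moves --deltas '[{"jaw": 0,"x": 0,"y": 0,"z": -0.03,"roll": 0.023},{"jaw": 0,"x": 0.005,"y": -0.001,"z": -0.025,"roll": 0},{"jaw": 0,"x": 0.013,"y": -0.002,"z": -0.0125,"roll": 0},{"jaw": 0,"x": 0,"y": 0,"z": 0,"roll": 0},{"jaw": 0,"x": 0,"y": 0,"z": 0,"roll": 0}]'

```text
time_s: 4.17
position: [0.3757, -0.0128, 0.0345]
ee_rot: [[-0.155, -0.002, 0.988], [-0.988, -0.0, -0.155], [0.001, -1.0, -0.002]]
contact_force: [-0.7, -0.0, -1.5]
width: 0.0207
```

```bash
python3 snap.py 5 wrist top side; python3 - <<'E'
import cv2,numpy as np
a=cv2.imread("pics/side5.png")[210:265,215:305];b=cv2.imread("pics/top5.png")[180:235,180:270]
cv2.imwrite("pics/z5.png",np.hstack([cv2.resize(a,(400*1,245),interpolation=cv2.INTER_CUBIC),cv2.resize(b,(400,245),interpolation=cv2.INTER_CUBIC)]))
E
```

```text
t 4.17 pos [ 0.3757 -0.0128  0.0345] xang -98.89 F [-0.7 -0.  -1.5] M [-0.02 -0.02 -0.01] w 0.0207 q [ 0.04  0.33 -0.15  2.34  0.11  0.48 -1.93]
```

View pics/wrist5.png

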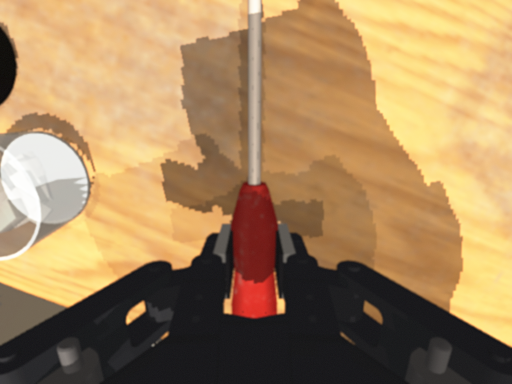

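View pics/z5.png

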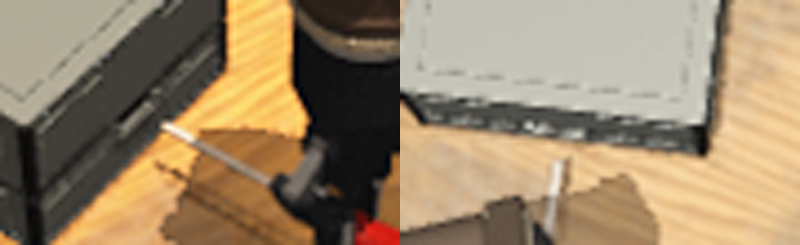

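```bash
python3 - <<'E'
from h import *
from workcell import vision
s=vision.get_calibration("side");t=vision.get_calibration("top")
def tri(a,b):
    o1,d1=rays(s,[a]);o2,d2=rays(t,[b]);A=np.c_[d1[0],-d2[0]];k=np.linalg.lstsq(A,o2-o1,rcond=None)[0]
    p,q=o1+k[0]*d1[0],o2+k[1]*d2[0];print(((p+q)/2).round(4),np.linalg.norm(p-q).round(4))
tri([251.7,237.9],[216,215.6])
u=np.array([np.cos(np.radians(-8.89)),np.sin(np.radians(-8.89))])
print("pred tip",np.array([.3757,-.0128])+.131*u, .0345+.0083)
p=proj(s,[[.5051,-.033,.0428],[.505,-.033,.0398]]);print(p)
E
```

```text
[ 0.5066 -0.0354  0.036 ] 0.0016
pred tip [ 0.50512628 -0.03304447] 0.042800000000000005
[[252.02445863 237.0606003 ]
 [252.06953999 237.82509687]]
```

Call:
apply_moves --deltas '[{"jaw": 0,"x": 0.005,"y": 0.0015,"z": 0.001,"roll": 0.005},{"jaw": 0,"x": 0.006,"y": -0.001,"z": 0,"roll": 0},{"jaw": 0,"x": 0.006,"y": -0.001,"z": 0,"roll": 0},{"jaw": 0,"x": 0.006,"y": -0.001,"z": 0,"roll": 0},{"jaw": 0,"x": 0.006,"y": -0.001,"z": 0,"roll": 0},{"jaw": 0,"x": 0,"y": 0,"z": 0,"roll": 0}]'

```text
time_s: 4.82
position: [0.4068, -0.0145, 0.036]
ee_rot: [[-0.148, 0.002, 0.989], [-0.989, 0.0, -0.148], [-0.0, -1.0, 0.002]]
contact_force: [0.7, -0.4, -1.4]
width: 0.0209
```

```bash
python3 snap.py 6
```

```text
t 4.82 pos [ 0.4068 -0.0145  0.036 ] xang -98.51 F [ 0.7 -0.4 -1.4] M [-0.04 -0.06 -0.03] w 0.0209 q [ 0.04  0.36 -0.15  2.28  0.11  0.51 -1.91]
```

Call:
apply_moves --deltas '[{"jaw": 0,"x": 0.006,"y": -0.001,"z": 0,"roll": 0},{"jaw": 0,"x": 0.006,"y": -0.001,"z": 0,"roll": 0},{"jaw": 0,"x": 0.006,"y": -0.001,"z": 0,"roll": 0},{"jaw": 0,"x": 0.004,"y": 0,"z": 0,"roll": 0},{"jaw": 0,"x": 0,"y": 0,"z": 0,"roll": 0}]'

```text
time_s: 5.23
position: [0.4282, -0.0174, 0.0358]
ee_rot: [[-0.148, 0.001, 0.989], [-0.989, 0.0, -0.148], [-0.0, -1.0, 0.001]]
contact_force: [0.5, -0.6, -0.8]
width: 0.0211
```

```bash
python3 snap.py 7 side top wrist; python3 - <<'E'
import cv2,numpy as np
a=cv2.imread("pics/side7.png")[210:265,215:305];b=cv2.imread("pics/top7.png")[180:235,180:270]
cv2.imwrite("pics/z7.png",np.hstack([cv2.resize(a,(400*1,245),interpolation=cv2.INTER_CUBIC),cv2.resize(b,(400,245),interpolation=cv2.INTER_CUBIC)]))
E
```

```text
t 5.23 pos [ 0.4282 -0.0174  0.0358] xang -98.5 F [ 0.5 -0.6 -0.8] M [ 0.   -0.03  0.  ] w 0.0211 q [ 0.05  0.39 -0.15  2.23  0.11  0.53 -1.9 ]
```

View pics/z7.png

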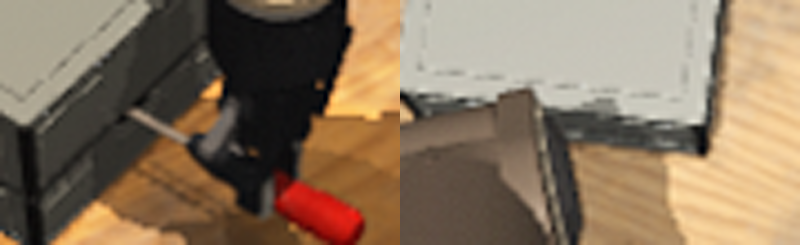

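Call:
apply_moves --deltas '[{"jaw": 0,"x": 0,"y": 0,"z": 0.003,"roll": 0},{"jaw": 0,"x": 0,"y": 0,"z": 0.003,"roll": 0},{"jaw": 0,"x": 0,"y": 0,"z": 0.004,"roll": 0},{"jaw": 0,"x": 0,"y": 0,"z": 0.004,"roll": 0},{"jaw": 0,"x": 0,"y": 0,"z": 0.004,"roll": 0},{"jaw": 0,"x": 0,"y": 0,"z": 0.005,"roll": 0},{"jaw": 0,"x": 0.001,"y": 0,"z": 0.005,"roll": 0},{"jaw": 0,"x": 0.001,"y": 0,"z": 0.005,"roll": 0},{"jaw": 0,"x": 0,"y": 0,"z": 0,"roll": 0}]' --grip_force 120

```text
time_s: 6.13
position: [0.4293, -0.0175, 0.0697]
ee_rot: [[-0.148, 0.001, 0.989], [-0.989, -0.0, -0.148], [0.0, -1.0, 0.001]]
contact_force: [-0.4, -0.7, -3.5]
width: 0.0204
```

```bash
python3 snap.py 8 side wrist
```

```text
t 6.13 pos [ 0.4293 -0.0175  0.0697] xang -98.51 F [-0.4 -0.7 -3.5] M [-0.08  0.17 -0.06] w 0.0204 q [ 0.06  0.32 -0.16  2.2   0.09  0.62 -1.88]
```

View pics/side8.png

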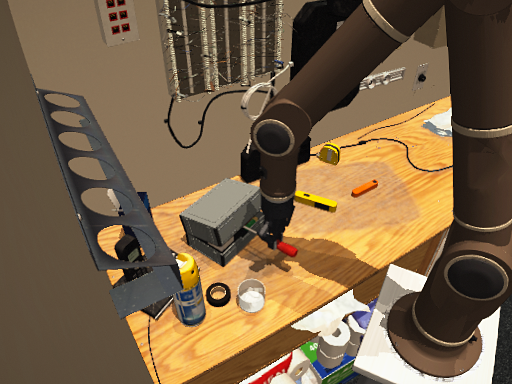

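View pics/wrist8.png

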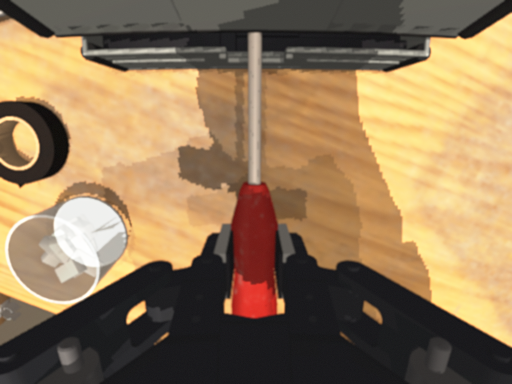

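Call:
apply_moves --deltas '[{"jaw": 0,"x": 0.002,"y": 0,"z": 0.007,"roll": 0},{"jaw": 0,"x": 0.002,"y": 0,"z": 0.007,"roll": 0},{"jaw": 0,"x": 0.003,"y": -0.001,"z": 0.007,"roll": 0},{"jaw": 0,"x": 0.003,"y": 0,"z": 0.007,"roll": 0},{"jaw": 0,"x": 0.003,"y": -0.001,"z": 0.007,"roll": 0},{"jaw": 0,"x": 0.004,"y": 0,"z": 0.006,"roll": 0},{"jaw": 0,"x": 0.005,"y": -0.001,"z": 0.006,"roll": 0},{"jaw": 0,"x": 0.005,"y": -0.001,"z": 0.006,"roll": 0},{"jaw": 0,"x": 0.005,"y": -0.001,"z": 0.006,"roll": 0},{"jaw": 0,"x": 0.005,"y": 0,"z": 0.005,"roll": 0}]'

```text
time_s: 7.07
position: [0.4667, -0.0226, 0.1335]
ee_rot: [[-0.148, 0.0, 0.989], [-0.989, -0.0, -0.148], [0.0, -1.0, 0.0]]
contact_force: [-1.2, 0.6, -3.5]
width: 0.0209
```

```bash
python3 snap.py 9 side wrist
```

```text
t 7.07 pos [ 0.4667 -0.0226  0.1335] xang -98.5 F [-1.2  0.6 -3.5] M [-0.11  0.66 -0.07] w 0.0209 q [ 0.08  0.27 -0.16  2.07  0.06  0.81 -1.83]
```

View pics/side9.png

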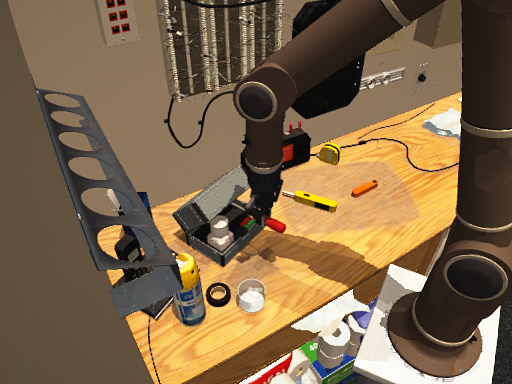

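View pics/wrist9.png

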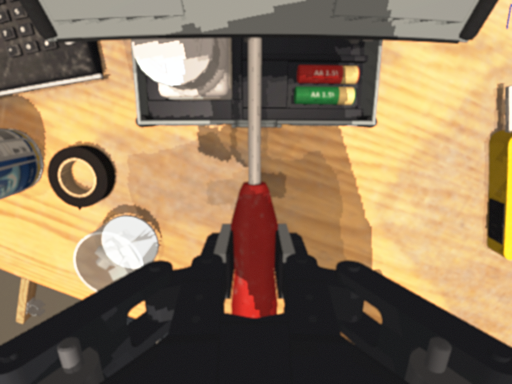

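Call:
apply_moves --deltas '[{"jaw": 0,"x": 0.006,"y": -0.001,"z": 0.005,"roll": 0},{"jaw": 0,"x": 0.006,"y": -0.001,"z": 0.005,"roll": 0},{"jaw": 0,"x": 0.006,"y": -0.001,"z": 0.004,"roll": 0},{"jaw": 0,"x": 0.007,"y": -0.001,"z": 0.004,"roll": 0},{"jaw": 0,"x": 0.01,"y": -0.0015,"z": 0,"roll": 0},{"jaw": 0,"x": 0.01,"y": -0.0015,"z": 0,"roll": 0},{"jaw": 0,"x": 0.01,"y": -0.0015,"z": 0,"roll": 0},{"jaw": 0,"x": 0.01,"y": -0.0015,"z": 0,"roll": 0},{"jaw": 0,"x": 0,"y": 0,"z": 0,"roll": 0}]'

```text
time_s: 7.92
position: [0.5333, -0.0327, 0.1507]
ee_rot: [[-0.148, 0.001, 0.989], [-0.989, 0.0, -0.148], [-0.0, -1.0, 0.001]]
contact_force: [-0.0, -0.2, -1.9]
width: 0.0206
```

```bash
python3 snap.py 10 side wrist
```

```text
t 7.92 pos [ 0.5333 -0.0327  0.1507] xang -98.51 F [-0.  -0.2 -1.9] M [ 0.04 -0.01 -0.  ] w 0.0206 q [ 0.09  0.35 -0.15  1.9   0.06  0.89 -1.81]
```

View pics/wrist10.png

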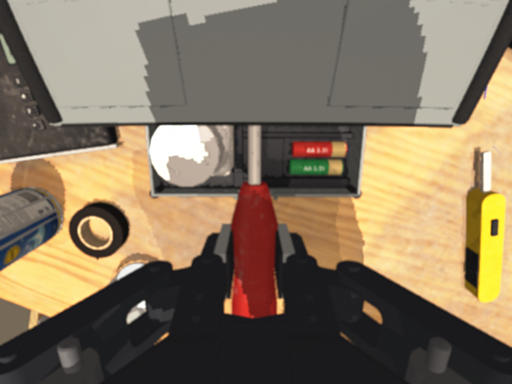

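View pics/side10.png

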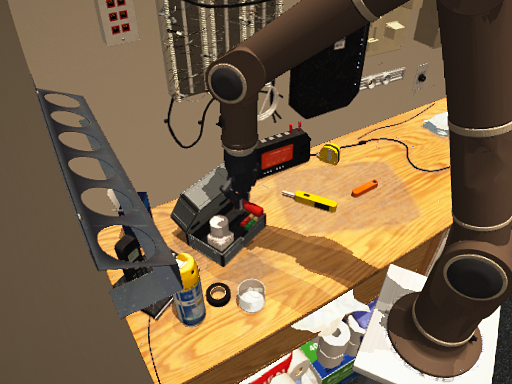

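Call:
apply_moves --deltas '[{"jaw": 0,"x": 0.008,"y": -0.001,"z": 0,"roll": 0},{"jaw": 0,"x": 0.008,"y": -0.001,"z": 0,"roll": 0},{"jaw": 0,"x": 0.008,"y": -0.001,"z": 0,"roll": 0},{"jaw": 0,"x": 0.008,"y": -0.001,"z": 0,"roll": 0},{"jaw": 0,"x": 0.008,"y": -0.002,"z": 0,"roll": 0},{"jaw": 0,"x": 0.006,"y": -0.001,"z": 0,"roll": 0},{"jaw": 0,"x": 0.006,"y": -0.001,"z": 0,"roll": 0}]'

```text
time_s: 8.6
position: [0.5834, -0.0404, 0.1503]
ee_rot: [[-0.148, -0.001, 0.989], [-0.989, 0.0, -0.148], [0.0, -1.0, -0.001]]
contact_force: [-3.8, 1.0, -3.4]
width: 0.0205
```

```bash
python3 snap.py 11 side wrist
```

```text
t 8.6 pos [ 0.5834 -0.0404  0.1503] xang -98.49 F [-3.8  1.  -3.4] M [0.2  1.19 0.03] w 0.0205 q [ 0.09  0.43 -0.14  1.78  0.07  0.94 -1.79]
```

View pics/wrist11.png

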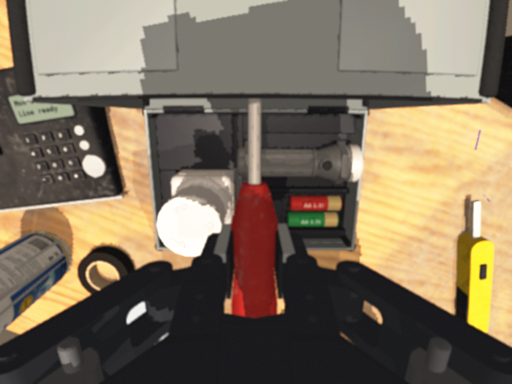

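View pics/side11.png

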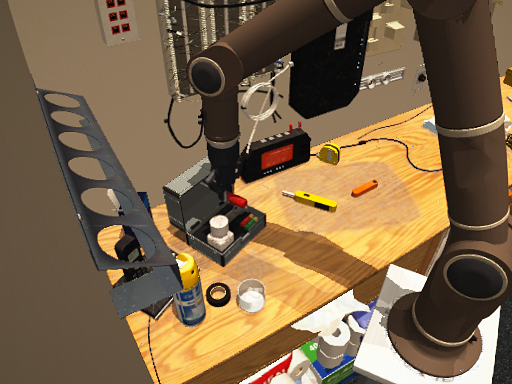

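Call:
apply_moves --deltas '[{"jaw": 0,"x": 0.006,"y": -0.001,"z": 0,"roll": 0},{"jaw": 0,"x": 0.006,"y": -0.001,"z": 0,"roll": 0},{"jaw": 0,"x": 0.006,"y": -0.001,"z": 0,"roll": 0},{"jaw": 0,"x": 0.006,"y": -0.001,"z": 0,"roll": 0},{"jaw": 0,"x": 0,"y": 0,"z": 0,"roll": 0}]'

```text
time_s: 9.12
position: [0.6092, -0.0447, 0.1514]
ee_rot: [[-0.148, 0.003, 0.989], [-0.989, -0.0, -0.148], [-0.0, -1.0, 0.003]]
contact_force: [-0.2, -0.3, -1.3]
width: 0.0208
```

```bash
python3 snap.py 12 side top; python3 - <<'E'
from h import *
from workcell import vision
f=np.load("pics/side12.npz");c=vision.get_calibration("side")
P,u,v=depthpts(c,f["d"],np.ones((384,512),bool))
S=np.array([.525,-.033]);U=np.array([.989,-.148]);V=np.array([.148,.989])
q=np.c_[(P[:,:2]-S)@U,(P[:,:2]-S)@V,P[:,2]]
m=(q[:,0]>60)&(q[:,0]<260)&(abs(q[:,1])<93)&(q[:,2]>.06)&(q[:,2]<.2)
m=(q[:,0]>.06)&(q[:,0]<.26)&(q[:,1]>.0)&(q[:,1]<.09)&(q[:,2]>.08)&(q[:,2]<.16)
for z in np.arange(.08,.16,.01):
    k=m&(abs(q[:,2]-z)<.005);print(z.round(3),k.sum(),np.percentile(q[k,0],[10,50,90]).round(3) if k.sum() else '')
E
```

```text
t 9.12 pos [ 0.6092 -0.0447  0.1514] xang -98.5 F [-0.2 -0.3 -1.3] M [ 0.04 -0.02  0.03] w 0.0208 q [ 0.09  0.47 -0.13  1.71  0.07  0.96 -1.79]
0.08 30 [0.195 0.197 0.199]
0.09 52 [0.197 0.199 0.202]
0.1 76 [0.063 0.201 0.203]
0.11 73 [0.064 0.203 0.206]
0.12 49 [0.204 0.206 0.207]
0.13 0 
0.14 0 
0.15 7 [0.067 0.074 0.13 ]
```

View pics/side12.png

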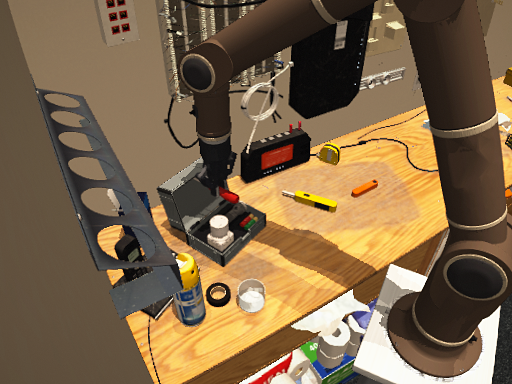

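Call:
apply_moves --deltas '[{"jaw": 0,"x": -0.02,"y": 0.003,"z": 0,"roll": 0},{"jaw": 0,"x": -0.035,"y": 0.005,"z": 0,"roll": 0},{"jaw": 0,"x": -0.035,"y": 0.005,"z": 0,"roll": 0},{"jaw": 0,"x": -0.035,"y": 0.005,"z": 0,"roll": 0},{"jaw": 0,"x": -0.035,"y": 0.005,"z": 0,"roll": 0},{"jaw": 0,"x": -0.03,"y": 0,"z": 0,"roll": 0},{"jaw": 0,"x": -0.015,"y": -0.03,"z": 0,"roll": 0},{"jaw": 0,"x": 0,"y": -0.035,"z": 0,"roll": 0},{"jaw": 0,"x": 0,"y": -0.035,"z": 0,"roll": 0},{"jaw": 0,"x": 0,"y": -0.035,"z": 0,"roll": 0}]'

```text
time_s: 10.05
position: [0.4026, -0.158, 0.152]
ee_rot: [[-0.147, 0.004, 0.989], [-0.989, -0.001, -0.147], [0.001, -1.0, 0.004]]
contact_force: [0.6, -0.0, -1.1]
width: 0.0203
```

Call:
apply_moves --deltas '[{"jaw": 0,"x": 0,"y": -0.035,"z": 0,"roll": 0},{"jaw": 0,"x": 0,"y": -0.01,"z": -0.02,"roll": 0},{"jaw": 0,"x": 0,"y": 0,"z": -0.035,"roll": 0},{"jaw": 0,"x": 0,"y": 0,"z": -0.035,"roll": 0},{"jaw": 0,"x": 0,"y": 0,"z": -0.03,"roll": 0},{"jaw": 0,"x": 0,"y": 0,"z": 0,"roll": 0}]'

```text
time_s: 10.55
position: [0.3996, -0.2005, 0.0269]
ee_rot: [[-0.148, -0.006, 0.989], [-0.989, 0.002, -0.148], [-0.001, -1.0, -0.006]]
contact_force: [0.1, 0.4, -1.0]
width: 0.0208
```

```bash
python3 snap.py 13 side wrist
```

```text
t 10.55 pos [ 0.3996 -0.2005  0.0269] xang -98.48 F [ 0.1  0.4 -1. ] M [ 0.01 -0.    0.04] w 0.0208 q [ 0.38  0.43 -0.02  2.19  0.02  0.53 -1.38]
```

View pics/side13.png

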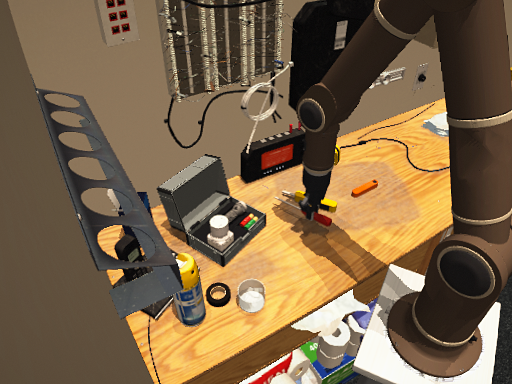

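View pics/wrist13.png

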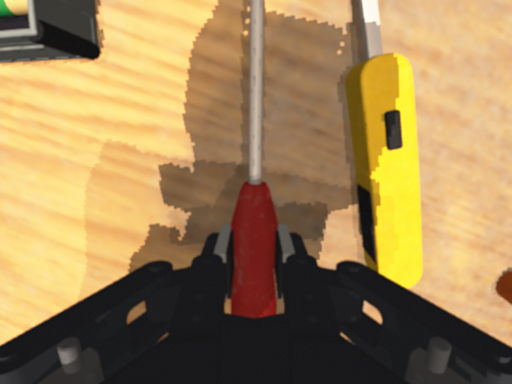

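Call:
apply_moves --deltas '[{"jaw": 0,"x": 0,"y": 0.02,"z": 0,"roll": 0},{"jaw": 0,"x": 0,"y": 0,"z": -0.008,"roll": 0},{"jaw": 0,"x": 0,"y": 0,"z": -0.006,"roll": 0},{"jaw": 0,"x": 0,"y": 0,"z": -0.005,"roll": 0},{"jaw": 0,"x": 0,"y": 0,"z": -0.003,"roll": 0},{"jaw": 0,"x": 0,"y": 0,"z": 0,"roll": 0},{"jaw": 0,"x": 0,"y": 0,"z": 0,"roll": 0}]'

```text
time_s: 11.23
position: [0.402, -0.1819, 0.0089]
ee_rot: [[-0.148, 0.0, 0.989], [-0.989, -0.0, -0.148], [0.0, -1.0, 0.0]]
contact_force: [-0.4, 0.4, -0.1]
width: 0.0206
```

```bash
python3 snap.py 14
```

```text
t 11.23 pos [ 0.402  -0.1819  0.0089] xang -98.53 F [-0.4  0.4 -0.1] M [ 0.01 -0.04  0.02] w 0.0206 q [ 0.33  0.46 -0.02  2.22  0.02  0.47 -1.43]
```

Call:
apply_moves --deltas '[{"jaw": 0,"x": 0,"y": 0,"z": -0.002,"roll": 0},{"jaw": 0,"x": 0,"y": 0,"z": -0.002,"roll": 0},{"jaw": 0,"x": 0,"y": 0,"z": 0,"roll": 0}]'

```text
time_s: 11.48
position: [0.4019, -0.1815, 0.0046]
ee_rot: [[-0.148, -0.0, 0.989], [-0.989, 0.0, -0.148], [-0.0, -1.0, -0.0]]
contact_force: [0.6, 0.2, -1.2]
width: 0.0207
```

```bash
python3 snap.py 14
```

```text
t 11.48 pos [ 0.4019 -0.1815  0.0046] xang -98.5 F [ 0.6  0.2 -1.2] M [-0.02  0.01 -0.03] w 0.0207 q [ 0.33  0.46 -0.02  2.22  0.02  0.46 -1.43]
```

Within about a millimetre of the bench. I'll open the jaws gently and rise straight up.

Call:
apply_moves --deltas '[{"jaw": 0.03,"x": 0,"y": 0,"z": 0,"roll": 0},{"jaw": 0.04,"x": 0,"y": 0,"z": 0,"roll": 0},{"jaw": 0.05,"x": 0,"y": 0,"z": 0,"roll": 0},{"jaw": 0.055,"x": 0,"y": 0,"z": 0,"roll": 0},{"jaw": 0.055,"x": 0,"y": 0,"z": 0.01,"roll": 0},{"jaw": 0.055,"x": 0,"y": 0,"z": 0.03,"roll": 0},{"jaw": 0.055,"x": 0,"y": 0,"z": 0.04,"roll": 0},{"jaw": 0.055,"x": 0,"y": 0,"z": 0.04,"roll": 0},{"jaw": 0.085,"x": 0,"y": 0.02,"z": 0.04,"roll": 0},{"jaw": 0.085,"x": 0,"y": 0.03,"z": 0.03,"roll": 0}]'

```text
time_s: 12.32
position: [0.4022, -0.1351, 0.1953]
ee_rot: [[-0.152, 0.003, 0.988], [-0.988, -0.002, -0.152], [0.001, -1.0, 0.004]]
contact_force: [0.8, -0.4, -0.6]
width: 0.0767
```

```bash
python3 snap.py 15 side top wrist
```

```text
t 12.32 pos [ 0.4022 -0.1351  0.1953] xang -98.76 F [ 0.8 -0.4 -0.6] M [ 0.04 -0.05  0.  ] w 0.0767 q [ 0.26  0.11 -0.06  2.1   0.01  0.93 -1.52]
```

View pics/side15.png

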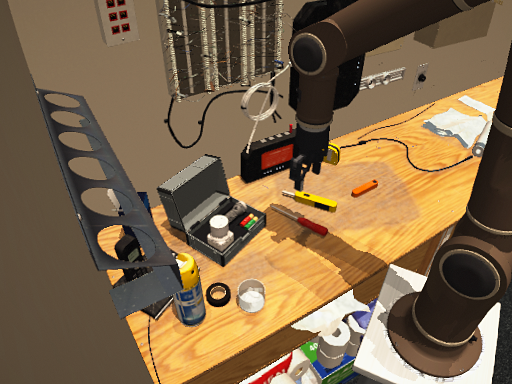

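View pics/wrist15.png

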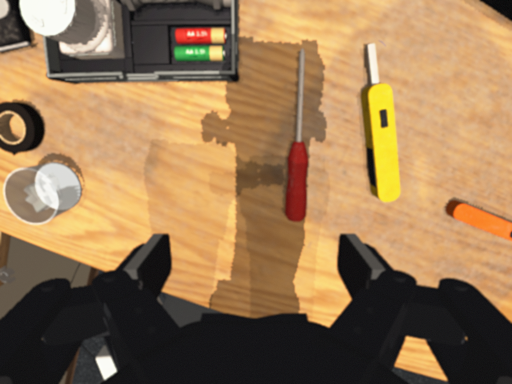

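View pics/top15.png

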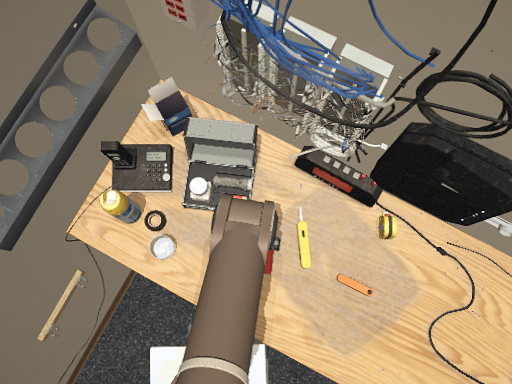

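```bash
python3 - <<'E'
from h import *
from workcell import vision
for n,roi in [("top",(172,202,186,214)),("side",(210,238,206,234))]:
    f=np.load(f"pics/{n}15.npz");p,d=f["p"],f["d"];c=vision.get_calibration(n)
    P,u,v=depthpts(c,d,np.ones(d.shape,bool))
    b=(v>=roi[0])&(v<roi[1])&(u>=roi[2])&(u<roi[3])
    pu=p[v,u].astype(int);white=(pu.min(1)>120)
    m=b&white&(abs(P[:,2]-.1065)<.008)
    pix=np.c_[u[m],v[m]].astype(float)
    W=onplane(c,pix,.1065)[:,:2]
    (x,y),r=cv2.minEnclosingCircle(W.astype(np.float32));print(n,m.sum(),W.mean(0),(x,y),r,np.median(P[m][:,2]),"depth mean",P[m].mean(0))
    a=cv2.imread(f"pics/{n}15.png")
    for q in pix.astype(int): a[q[1],q[0]]=(0,0,255)
    cv2.imwrite(f"pics/{n}m.png",cv2.resize(a[roi[0]-10:roi[1]+15,roi[2]-15:roi[3]+15],None,fx=6,fy=6))
E
```

```text
top 229 [0.57806766 0.00566688] (0.5778965950012207, 0.005585182923823595) 0.02395317144691944 0.10532997008600375 depth mean [0.57833105 0.00580453 0.10538203]
side 185 [0.57865228 0.01041654] (0.5784184336662292, 0.0102443378418684) 0.02378724329173565 0.10475797775431928 depth mean [0.57979634 0.00886199 0.10455959]
```

View pics/topm.png

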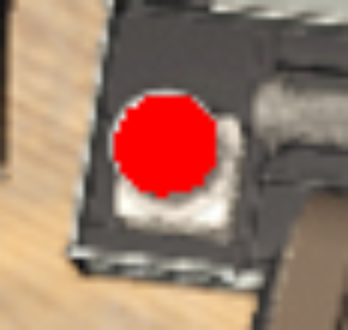

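View pics/sidem.png

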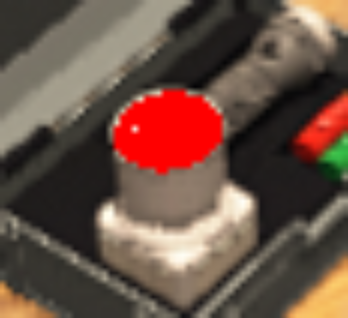

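Call:
apply_moves --deltas '[{"jaw": 0.085,"x": 0.025,"y": 0.021,"z": 0,"roll": 0},{"jaw": 0.085,"x": 0.025,"y": 0.021,"z": 0,"roll": 0},{"jaw": 0.085,"x": 0.025,"y": 0.021,"z": 0,"roll": 0},{"jaw": 0.085,"x": 0.025,"y": 0.021,"z": 0,"roll": 0},{"jaw": 0.085,"x": 0.025,"y": 0.021,"z": 0,"roll": 0},{"jaw": 0.085,"x": 0.025,"y": 0.019,"z": 0,"roll": 0},{"jaw": 0.085,"x": 0.025,"y": 0.017,"z": -0.02,"roll": 0},{"jaw": 0.085,"x": 0,"y": 0,"z": -0.03,"roll": 0},{"jaw": 0.085,"x": 0,"y": 0,"z": 0,"roll": 0}]'

```text
time_s: 13.22
position: [0.574, 0.008, 0.1353]
ee_rot: [[-0.146, -0.01, 0.989], [-0.989, -0.001, -0.146], [0.002, -1.0, -0.01]]
contact_force: [-1.6, -1.0, -1.1]
width: 0.0851
```

```bash
python3 snap.py 16 side wrist
```

```text
t 13.22 pos [0.574  0.008  0.1353] xang -98.39 F [-1.6 -1.  -1.1] M [-0.04  0.11 -0.03] w 0.0851 q [ 0.01  0.44 -0.14  1.81  0.07  0.91 -1.88]
```

View pics/side16.png

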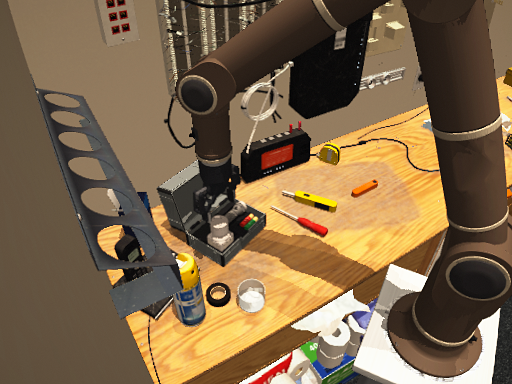

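View pics/wrist16.png

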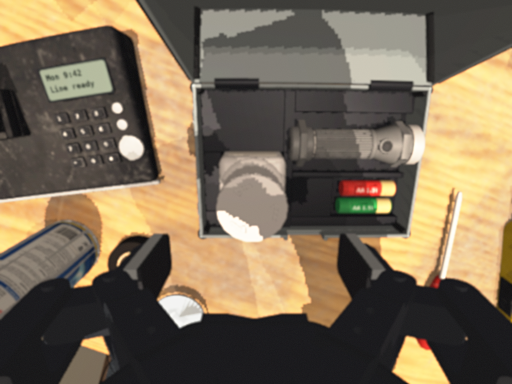

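```bash
python3 - <<'E'
from h import *
from workcell import vision,ctrl
c=vision.get_calibration("wrist")
f=np.load("pics/wrist16.npz");p,d=f["p"],f["d"]
P,u,v=depthpts(c,d,np.ones(d.shape,bool))
m=(v>170)&(v<250)&(u>205)&(u<300)&(abs(P[:,2]-.1065)<.005)
W=onplane(c,np.c_[u[m],v[m]].astype(float),.1065)[:,:2]
print(m.sum(),W.mean(0),cv2.minEnclosingCircle(W.astype(np.float32)),np.median(P[m][:,2]))
print(ctrl.observe()["position"])
E
```

```text
3841 [0.58396106 0.00679485] ((0.5835145115852356, 0.00670038815587759), 0.024037228897213936) 0.10732118147204259
[0.57523797 0.0064658  0.13987402]
```

```bash
python3 - <<'E'
from snap import *
for i in range(2):
    s=st();c,p,d=snap("wrist","17")
    P,u,v=depthpts(c,d,np.ones(d.shape,bool))
    m=(v>170)&(v<250)&(u>205)&(u<300)&(abs(P[:,2]-.1065)<.005)
    W=onplane(c,np.c_[u[m],v[m]].astype(float),.1065)[:,:2]
    print(m.sum(),cv2.minEnclosingCircle(W.astype(np.float32)),np.median(P[m][:,2]), np.array(c["T"])[:3,3])
st()
E
```

```text
t 13.32 pos [0.5752 0.0065 0.1399] xang -98.53 F [ 0.4 -1.  -0.4] M [-0.07 -0.01  0.01] w 0.0853 q [ 0.01  0.43 -0.14  1.81  0.07  0.92 -1.88]
3726 ((0.5826801061630249, 0.007094876375049353), 0.023652317002415657) 0.1051375241787183 [ 0.64227954 -0.0034905   0.28117311]
t 13.37 pos [0.5762 0.0064 0.1414] xang -98.56 F [-0.2  0.2  0.3] M [-0.05 -0.01  0.03] w 0.0852 q [ 0.01  0.43 -0.14  1.81  0.07  0.92 -1.88]
3635 ((0.5828173756599426, 0.007206402253359556), 0.023561891168355942) 0.10514560101728479 [ 0.64281077 -0.0036817   0.28292877]
t 13.42 pos [0.5769 0.0064 0.1424] xang -98.58 F [0.  0.  0.1] M [ 0.02 -0.01  0.  ] w 0.0851 q [ 0.01  0.43 -0.14  1.8   0.07  0.92 -1.88]
```

Call:
apply_moves --deltas '[{"jaw": 0.085,"x": 0.003,"y": 0.001,"z": -0.02,"roll": 0},{"jaw": 0.085,"x": 0,"y": 0,"z": -0.02,"roll": 0},{"jaw": 0.085,"x": 0,"y": 0,"z": -0.015,"roll": 0},{"jaw": 0.075,"x": 0,"y": 0,"z": -0.01,"roll": 0},{"jaw": 0.065,"x": 0,"y": 0,"z": -0.004,"roll": 0},{"jaw": 0.06,"x": 0,"y": 0,"z": 0,"roll": 0},{"jaw": 0.06,"x": 0,"y": 0,"z": 0,"roll": 0}]'

```text
time_s: 14.0
position: [0.5806, 0.0084, 0.0737]
ee_rot: [[-0.148, 0.001, 0.989], [-0.989, -0.0, -0.148], [-0.0, -1.0, 0.001]]
contact_force: [-0.3, -0.6, 0.3]
width: 0.06
```

```bash
python3 snap.py 18 wrist side;python3 - <<'E'
import cv2
cv2.imwrite("pics/s18.png",cv2.resize(cv2.imread("pics/side18.png")[150:270,160:280],None,fx=5,fy=5,interpolation=cv2.INTER_CUBIC))
E
```

```text
t 14.0 pos [0.5806 0.0084 0.0737] xang -98.52 F [-0.3 -0.6  0.3] M [ 0.01 -0.06 -0.03] w 0.06 q [ 0.    0.52 -0.13  1.85  0.09  0.78 -1.9 ]
```

View pics/s18.png

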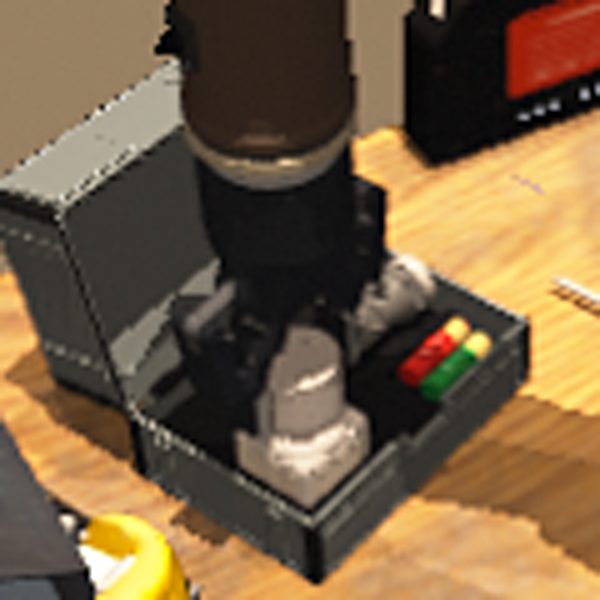

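View pics/wrist18.png

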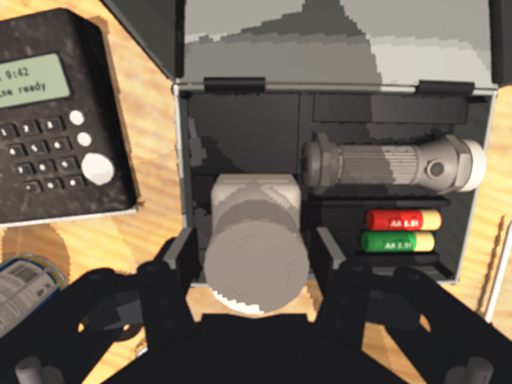

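```bash
python3 - <<'E'
from snap import *
st();c=vision.get_calibration("wrist")
print(onplane(c,[[256,262],[205,262],[307,262],[256,314]],.1065).round(4))
E
```

```text
t 14.1 pos [0.5808 0.0086 0.0738] xang -98.5 F [-0.4 -0.3  1.1] M [-0.02  0.04  0.01] w 0.0598 q [ 0.    0.52 -0.13  1.85  0.09  0.78 -1.9 ]
[[ 0.5861  0.0067  0.1065]
 [ 0.5893  0.0285  0.1065]
 [ 0.5828 -0.0151  0.1065]
 [ 0.5595  0.0106  0.1065]]
```

Call:
apply_moves --deltas '[{"jaw": 0.055,"x": 0.001,"y": -0.001,"z": 0,"roll": 0},{"jaw": 0.04,"x": 0,"y": 0,"z": 0,"roll": 0},{"jaw": 0.03,"x": 0,"y": 0,"z": 0,"roll": 0},{"jaw": 0.03,"x": 0,"y": 0,"z": 0,"roll": 0},{"jaw": 0.03,"x": 0,"y": 0,"z": 0,"roll": 0}]' --grip_force 70

```text
time_s: 14.52
position: [0.5813, 0.0076, 0.0728]
ee_rot: [[-0.148, 0.001, 0.989], [-0.989, -0.0, -0.148], [-0.0, -1.0, 0.001]]
contact_force: [0.3, -0.5, 0.4]
width: 0.0454
```

```bash
python3 snap.py 19 wrist
```

```text
t 14.52 pos [0.5813 0.0076 0.0728] xang -98.5 F [ 0.3 -0.5  0.4] M [-0.07 -0.16  0.01] w 0.0454 q [ 0.    0.52 -0.13  1.85  0.09  0.78 -1.9 ]
```

View pics/wrist19.png

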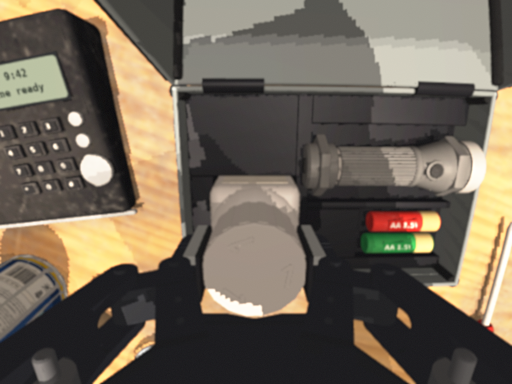

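Call:
apply_moves --deltas '[{"jaw": 0.03,"x": 0,"y": 0,"z": -0.003,"roll": 0},{"jaw": 0.03,"x": 0,"y": 0,"z": -0.003,"roll": 0},{"jaw": 0.03,"x": 0,"y": 0,"z": -0.002,"roll": 0},{"jaw": 0.03,"x": 0,"y": 0,"z": 0,"roll": 0},{"jaw": 0.03,"x": 0,"y": 0,"z": 0,"roll": 0}]' --grip_force 80

```text
time_s: 14.98
position: [0.5814, 0.0077, 0.0653]
ee_rot: [[-0.148, 0.001, 0.989], [-0.989, -0.0, -0.148], [-0.0, -1.0, 0.001]]
contact_force: [-2.8, -0.5, 10.8]
width: 0.045
```

```bash
python3 snap.py 20
```

```text
t 14.98 pos [0.5814 0.0077 0.0653] xang -98.49 F [-2.8 -0.5 10.8] M [-0.15  0.39 -0.03] w 0.045 q [ 0.    0.53 -0.13  1.85  0.1   0.76 -1.9 ]
```

Call:
apply_moves --deltas '[{"jaw": 0.03,"x": 0,"y": 0,"z": 0,"roll": 0.06},{"jaw": 0.03,"x": 0,"y": 0,"z": 0,"roll": 0.08},{"jaw": 0.03,"x": 0,"y": 0,"z": 0,"roll": 0.08},{"jaw": 0.03,"x": 0,"y": 0,"z": 0,"roll": 0.08},{"jaw": 0.03,"x": 0,"y": 0,"z": 0,"roll": 0}]'

```text
time_s: 15.4
position: [0.5819, 0.008, 0.0656]
ee_rot: [[0.156, 0.002, 0.988], [-0.988, 0.0, 0.156], [-0.0, -1.0, 0.002]]
contact_force: [-0.7, -0.5, 10.4]
width: 0.0449
```

```bash
python3 snap.py 21 wrist
```

```text
t 15.4 pos [0.5819 0.008  0.0656] xang -81.01 F [-0.7 -0.5 10.4] M [0.03 0.16 0.09] w 0.0449 q [ 0.06  0.54 -0.21  1.85  0.15  0.77 -1.64]
```

View pics/wrist21.png

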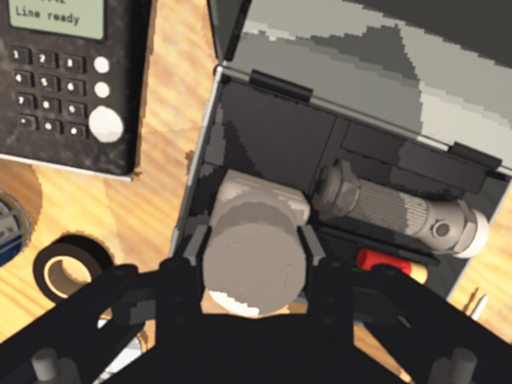

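Call:
apply_moves --deltas '[{"jaw": 0.03,"x": 0,"y": 0,"z": 0,"roll": 0.08},{"jaw": 0.03,"x": 0,"y": 0,"z": 0,"roll": 0.1},{"jaw": 0.03,"x": 0,"y": 0,"z": 0,"roll": 0.1},{"jaw": 0.03,"x": 0,"y": 0,"z": 0,"roll": 0.1},{"jaw": 0.03,"x": 0,"y": 0,"z": 0,"roll": 0.1},{"jaw": 0.03,"x": 0,"y": 0,"z": 0,"roll": 0.1},{"jaw": 0.03,"x": 0,"y": 0,"z": 0,"roll": 0.1},{"jaw": 0.03,"x": 0,"y": 0,"z": 0,"roll": 0.06},{"jaw": 0.03,"x": 0,"y": 0,"z": 0,"roll": 0},{"jaw": 0.03,"x": 0,"y": 0,"z": 0,"roll": 0}]'

```text
time_s: 16.28
position: [0.5822, 0.0082, 0.0656]
ee_rot: [[0.779, 0.003, 0.628], [-0.628, 0.001, 0.779], [0.002, -1.0, 0.002]]
contact_force: [-0.1, 0.7, 10.5]
width: 0.045
```

```bash
python3 snap.py 22 wrist
```

```text
t 16.28 pos [0.5822 0.0082 0.0656] xang -38.87 F [-0.1  0.7 10.5] M [0.03 0.07 0.11] w 0.045 q [ 0.19  0.56 -0.39  1.84  0.29  0.8  -1.03]
```

View pics/wrist22.png

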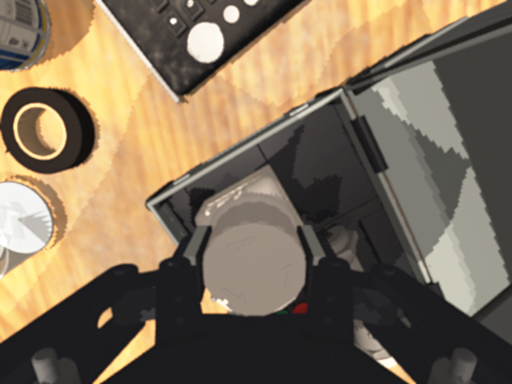

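Call:
apply_moves --deltas '[{"jaw": 0.03,"x": 0,"y": 0,"z": 0.004,"roll": 0},{"jaw": 0.03,"x": 0,"y": 0,"z": 0.004,"roll": 0},{"jaw": 0.03,"x": 0,"y": 0,"z": 0.002,"roll": 0},{"jaw": 0.03,"x": 0,"y": 0,"z": 0,"roll": 0}]'

```text
time_s: 16.67
position: [0.5806, 0.0077, 0.0744]
ee_rot: [[0.778, -0.001, 0.628], [-0.628, -0.0, 0.778], [-0.0, -1.0, -0.0]]
contact_force: [0.1, 0.2, -1.1]
width: 0.045
```

```bash
python3 snap.py 23
```

```text
t 16.67 pos [0.5806 0.0077 0.0744] xang -38.9 F [ 0.1  0.2 -1.1] M [-0.01 -0.01 -0.01] w 0.045 q [ 0.2   0.55 -0.4   1.83  0.28  0.82 -1.02]
```

Call:
apply_moves --deltas '[{"jaw": 0.03,"x": 0,"y": 0,"z": 0.003,"roll": 0},{"jaw": 0.03,"x": 0,"y": 0,"z": 0.003,"roll": 0},{"jaw": 0.03,"x": 0,"y": 0,"z": 0,"roll": 0}]'

```text
time_s: 16.92
position: [0.5809, 0.0077, 0.0807]
ee_rot: [[0.778, -0.0, 0.628], [-0.628, 0.0, 0.778], [-0.0, -1.0, -0.0]]
contact_force: [0.7, 0.3, -0.4]
width: 0.045
```

```bash
python3 snap.py 24
```

```text
t 16.92 pos [0.5809 0.0077 0.0807] xang -38.9 F [ 0.7  0.3 -0.4] M [-0.01 -0.05 -0.03] w 0.045 q [ 0.2   0.54 -0.4   1.83  0.28  0.83 -1.02]
```

Call:
apply_moves --deltas '[{"jaw": 0.03,"x": 0,"y": 0,"z": 0.008,"roll": 0},{"jaw": 0.03,"x": 0,"y": 0,"z": 0.01,"roll": 0},{"jaw": 0.03,"x": 0,"y": 0,"z": 0.01,"roll": 0},{"jaw": 0.03,"x": 0,"y": 0,"z": 0.01,"roll": 0},{"jaw": 0.03,"x": 0,"y": 0,"z": 0.01,"roll": 0},{"jaw": 0.03,"x": 0,"y": 0,"z": 0.008,"roll": 0},{"jaw": 0.03,"x": 0,"y": 0,"z": 0.004,"roll": 0},{"jaw": 0.03,"x": 0,"y": 0,"z": 0,"roll": 0},{"jaw": 0.03,"x": 0,"y": 0,"z": 0,"roll": 0},{"jaw": 0.03,"x": 0,"y": 0,"z": 0,"roll": 0}]'

```text
time_s: 17.75
position: [0.5806, 0.0076, 0.1401]
ee_rot: [[0.778, -0.001, 0.628], [-0.628, -0.0, 0.778], [-0.001, -1.0, -0.001]]
contact_force: [0.4, 1.4, -1.4]
width: 0.0452
```

```bash
python3 snap.py 25 wrist side top;python3 - <<'E'
import cv2,numpy as np
a=cv2.resize(cv2.imread("pics/side25.png")[140:270,155:345],None,fx=4,fy=4,interpolation=cv2.INTER_CUBIC)
cv2.imwrite("pics/s25.png",a)
E
```

```text
t 17.75 pos [0.5806 0.0076 0.1401] xang -38.91 F [ 0.4  1.4 -1.4] M [-0.02  0.02 -0.  ] w 0.0452 q [ 0.22  0.47 -0.43  1.78  0.23  0.94 -0.98]
```

View pics/s25.png

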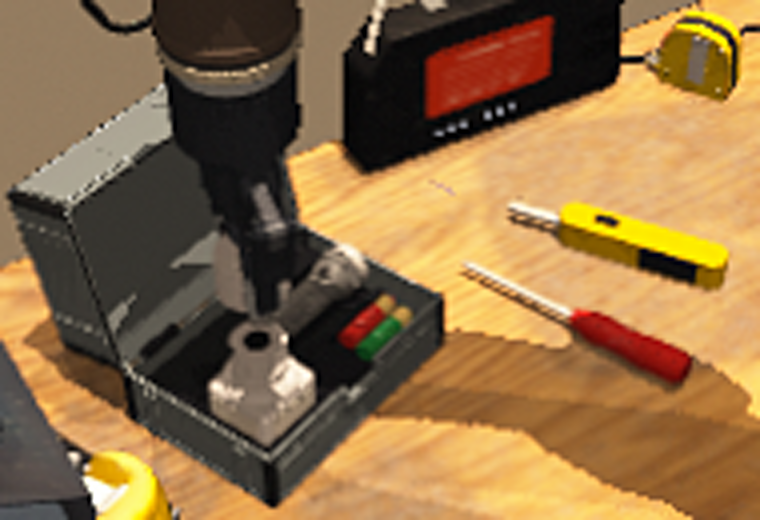

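View pics/wrist25.png

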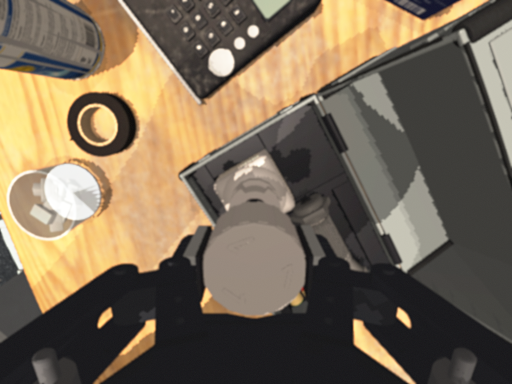

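View pics/top25.png

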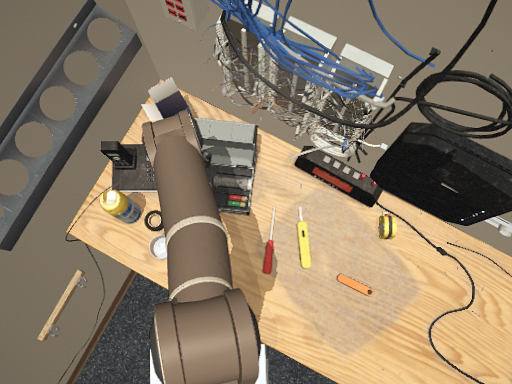

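The side view shows the bare bottle neck in the well (crop 258,335), the cap in the fingers above it, the lid open and the red screwdriver lying clear on the bench. Handing in.

```bash
python3 -c "
from workcell import ctrl
print(ctrl.finish_job())"
```

```text
the job is handed in; nothing more can be done
None
```

The kit is open, the screwdriver is back on the bench, and the cap is off the bottle. I handed the job in at about 18 s of the 61 s limit; no verdict was reported.

**What I did**
- **Lid:** I gripped the screwdriver by its handle and put the blade about 34 mm into the slot. I levered the lid up, then pushed it over with the tip.
- **Screwdriver:** I laid it on the bench between the kit and the punch-down tool.
- **Cap:** I gripped it, pressed it down about 7.5 mm (about 10.5 N), turned it 60° anticlockwise and lifted it off with almost no pull.

**Last checks**
- **Cap:** it is in the jaws (opening 45 mm), about 67 mm above its closed place by arm position, which has not moved sideways from where it gripped. The gripper points straight down.
- **Bottle:** it stands in its well with the neck bare.
- **Lid:** its inside, measured from depth just before I withdrew the blade, slopes about 13° past upright, so it is at about 1.8 rad. It looks unchanged in the final picture.
- **Screwdriver and other things:** the screwdriver lies untouched, and nothing else looks moved in the final top view.

**Disagreements**
- **Cap position:** the views differed by about 5 mm (x from 0.578 to 0.583 m, y from 0.006 to 0.010 m). I used values in between, and twisting met little side force.
- **Tip height:** the two fixed cameras put the tip about 7 mm lower than the arm's pose did. They also put the case's base corners about 3 mm below the bench. I went by the arm's pose, and the blade entered the slot cleanly.
- **Refused call:** the first move was refused because its rows lacked keys. Nothing moved.

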